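# Open the vegetable-wash doser's push-and-turn cap and set the dose

## Robot

A 6-joint arm with a two-finger parallel gripper is mounted at the origin on a cart in front of the work surface, level with it; the furniture and walls round the work are solid. World frame = base frame: x ahead of the robot, y to its left, z up, the work surface at z = 0. Lengths are in mm, angles in rad, forces in N, time in s.
With the tool pointing down it reaches from about 400 to 925 mm from the base axis. Payload 12.5 kg.
Tool frame: the origin (TCP) lies on the mounting face of the last link; the fingertips stand 190 mm ahead of it and the grasp point (between the pads) lies 171 mm ahead of it; z points along the fingers, y is the line along which they close (so a half turn about z gives the same grasp; the last joint's range is limited). The gripper opens to 95 mm and grips with 3 to 60 N. Pads are 20 mm wide; open, the fingers measure 119 mm over their backs; the gripper's body (75 mm by 180 mm) begins 59 mm behind the grasp point.
Start: joints at [-1.353, 0.491, 1.559, -0, 1.092, -0.106], TCP at [198.876, -592.514, 404.761] pointing down, gripper open.
Joint ranges: [-3.1, 3.1], [-0.84, 2.19], [0.05, 2.79], [-1.13, 4.28], [0.06, 2.93], [-2.69, 2.69]. Speed limits (rad/s): [2.22, 2.22, 2.79, 3.14, 3.14, 3.14].

## Interface

Orientations are given as [roll, pitch, yaw] about the fixed x, y, z axes, in that order (R = Rz(yaw) Ry(pitch) Rx(roll)).
In Python, from cell import * gives the robot as it stands.
- The arm moves only by the tool arm_command, never from a script. Its argument "rows" is a list that holds one entry, the list of rows, each a list of 7 numbers: the shift along the tool's x, y, z normalised to -1 to 1, where 1 is 0.15 m, then the turn, a rotation vector about the tool's x, y, z normalised to -1 to 1, where 1 is 360 degrees, then the opening, from -1 (shut) to 1 (fully open). A call has 1 to 10 rows; each row is the pose to reach, as a shift and turn from the pose commanded when the call began, along the tool's axes at that moment, turning the shorter way round; what a row does not reach only later rows make up. A row lasts 1/12 s, in which the tool goes at most 41.7 mm and 7.16 degrees, less where a joint would pass 70% of its speed; a pose out of reach is approached as far as the arm can. A call with a number of a shift or a turn outside -1 to 1 is refused whole. A call with a gripper value outside its range is refused whole. The fingers move at their own pace and stop on an object; the grip force is fixed at half the most. Time passes only in rows, so rows that repeat a pose let the fingers close. It gives the time, the measured TCP pose, the force, the opening and the grip force at its end, in the units of the state.
- state(): the state, without advancing time (a new reading comes with each control period).
- read_camera(name): name is "scene" or "side" or "wrist"; returns (picture, depth): 420x560x3 uint8, red, green, blue; 420x560 float32, mm along the optical axis (not along the pixel's ray), 0 where there is no reading.
- get_calibration(name): a dict with "camera_matrix" (3x3 intrinsics, pixels), "position" and "orientation" of the camera in the world; the wrist camera has in their place "hand_eye" (4x4, takes a point from camera to tool coordinates, whose origin is the TCP and whose axes are the flange's). Camera axes: x right, y up, looking along -z (the intrinsics and any distortion apply to the point x, -y, -z); pixel columns grow to the right and rows downward; lengths in mm; the calibration is good to about 2 mm. A picture is of the moment at which its call begins: read the wrist's pose just before it. get_calibration takes no time and is no camera call.
- job_done(): hands the job in; it is judged then, once.
The state is a dict: "t": time; "joints": joint angles; "qvel": joint speeds; "tau": joint torques, N m; "eef_pos": TCP position; "tcp_rot": TCP orientation; "ft_force": force on the tool from outside, world axes, zero at the start; "moment": the same for the moment, N m; "opening": opening from 0.0 (shut) to 1.0 (fully open); "grip_force": force on a finger pad.
Only numpy, scipy, OpenCV 4.12 (cv2) and the standard library are available. Lean on these libraries where they do the work, as an engineer would, in place of code of your own. Each camera call takes 0.05 s, during which the arm holds its last target. There are 200 camera calls.

## Task

The vegetable-wash doser needs its dose set. Take off its child-resistant cap without forcing it (press it down and, holding it down, turn it anticlockwise past the ratchet, then lift it off) and stand it upright, open side down, flat in the drip tray; then turn the dose dial that was under the cap so that its pointer stands on the long mark of the scale. Let go of everything and leave the other things on the counter where they are.

Things in the scene. Friction and masses are not known exactly. Their poses are not given: they have to be found in the camera images.
- doser: dosing unit, fixed to the counter: grey plastic housing, deck 55 mm above the counter, on it a white round neck. Origin: on the counter, on the neck's vertical axis; the housing reaches from x -75 to +75 and y -60 to +130 mm of it; its front, with a black round pump head, faces its -x. Two hose barbs 25 mm tall stand on the deck at x +35, y +78 and +106 mm
- neck_top (a point): centre of the neck's flat white top, 95 mm above the counter, axes parallel to the doser's. Flange radius 42.5 mm. Round the dial lies the scale: 8 short marks and, in its middle, one long thick mark, which lies towards the doser's front (its -x)
- cap: child-resistant cap, loose, white plastic, about 120 g: ribbed round cup, open below, outer diameter 103 mm, 61 mm high, with a grip bar on its roof. Origin: centre of its open lower edge, z up. At the start it sits locked on the neck, axes parallel to the doser's, origin 64 mm above the counter. Turned anticlockwise its yaw grows. Clear of the neck and dial once lifted 50 mm
- cap_bar (a point): centre of the top face of the cap's grip bar, 83 mm above the cap's origin, axes parallel to the cap's. The bar is 24 mm thick (along x), 78 mm long (along y), 22 mm high above the roof. Held down 6 mm or more, the cap turns anticlockwise: keep it down to at least 0.7 rad (past the ratchet); it lifts straight off from 0.85 rad; stop at about 1.2 rad; 1.0 rad is a good angle to lift
- seal (a joint): sprung rubber seal under the cap's edge, in m, how far the cap is pressed down: 0 locked at rest (pushes up with 7 N), +0.008 pressed to its stop (14 N), -0.003 with the cap off. The cap's two inner lugs sit in notches of the neck's bayonet: unless it is pressed 6 mm or more it cannot be turned by more than about 3 degrees nor lifted
- dose_dial (a joint): dose dial under the cap, black, rad: grows as it turns clockwise seen from above, from 0 to 4.19, 0.52 between marks. At 2.09 the pointer (white line on the grip bar) stands on the long mark and points along the doser's -x; at value q it lies 2.09 - q rad anticlockwise of that. Stays where it is left; friction about 0.04 N m
- dial_top (a point): centre of the top face of the dial's grip bar, on the neck's axis, 111 mm above the counter; x axis along the pointer, z up. The bar is 12 mm thick, 40 mm long along the pointer and 13 mm high, on a disc of radius 22 mm that is 3 mm thick and lies on the neck's top
- drip_tray: loose drip tray, grey plastic, 0.5 kg, 160 by 160 mm outside, walls 16 mm high and 4 mm thick, inside 152 by 152 mm with a flat floor 4 mm above its origin; a thumb tab on its -x side. Origin: centre of its underside, on the counter
- mill_1: bystander in the middle of the counter: small clear mill with a grey top, 44 mm across, 90 mm tall, origin at its foot
- dip_dish_2: bystander in the middle of the counter: small pale dip dish, 70 mm across, 19 mm high, origin at its foot
- spice_jar_1: bystander in the middle of the counter: spice jar, 46 mm across, 106 mm tall, origin at its foot
Not all that is in view belongs to the job. What is shaped like the cap but green or turquoise is not meant.

How it is judged (in metres and radians):
On the way, in this order (a step that is already met when the one before it is completed fails the run):
1. the cap, held down, is turned anticlockwise past the ratchet tooth (angle between the x axis of cap and the x axis of doser, either way round above 0.3 rad and z of cap in the frame of doser below 0.06 m and horizontal distance between cap and doser below 0.004 m), for 0.05 s.
2. the cap is lifted clear of the neck (z of cap in the frame of doser above 0.114 m), for 0.05 s.
At the end, for the whole second after the job is handed in: The cap stands upright and at rest, open side down and flat on the floor of the drip tray (within 45 mm of its centre, lower edge within 4 mm of the tray's floor, tilt under 0.08 rad), and the dose dial's pointer stands on the long mark (2.09 rad within 0.13 rad) (horizontal distance between cap and drip_tray below 0.045 m and z of cap in the frame of drip_tray between 0.001 and 0.008 m and angle between cap's own z axis and vertical below 0.08 rad and linear speed of cap below 0.02 m/s and value of joint dose_dial between 1.96 and 2.23 rad); the robot touches nothing.
It fails at once if a bystander is moved by more than 30 mm (distance of any of mill_1, dip_dish_2, spice_jar_1 from where it was at the start of the episode above 0.03 m).
It fails at once if the cap is forced: it bears on the doser's neck and seal with over 150 N (pressing it home takes 14 N) (contact force between cap and doser above 150 N).
It also fails if it takes over 61 s, if anything falls off the work surface, if the arm or the gripper's body presses on something with over 40 N, if the wrist force passes 120 N, or if a joint passes its speed limit or range.

## Working session

There is one attempt and no reset: what is moved stays moved. The work goes in short steps, Python scripts to look and compute and a tool call to move; the robot and the scene stay as the last step left them, time stands still between calls to the robot, and variables do not carry over. Pictures are saved under pics/ and viewed, at most 11 in all, crops included, and the job is handed in when it is done.

Besides the shell and the picture viewer there is one more tool, called as name(argument=value, ...) on one line, values as JSON. arm_command: Moves the arm, as the interface text tells. Its arguments: {"type":"object","properties":{"rows":{"type":"array","items":{"type":"array","items":{"type":"array","items":{"type":"number","minimum":-1,"maximum":1}}}}},"required":["rows"]}

```bash
mkdir -p pics; cat > h.py <<'E'
from cell import *
import numpy as np, cv2
from scipy.spatial.transform import Rotation as R
def cam(name):
    s=state(); K=get_calibration(name); p,d=read_camera(name)
    if name=='wrist':
        T=np.eye(4);T[:3,:3]=R.from_euler('xyz',s['tcp_rot']).as_matrix();T[:3,3]=s['eef_pos']
        T=T@np.array(K['hand_eye'])
    else:
        T=np.eye(4);o=np.array(K['orientation']);T[:3,:3]=o if o.shape==(3,3) else R.from_euler('xyz',o).as_matrix();T[:3,3]=K['position']
    return p,d,np.array(K['camera_matrix']),T
def cloud(d,M,T):
    v,u=np.mgrid[:d.shape[0],:d.shape[1]]
    P=np.stack([(u-M[0,2])/M[0,0]*d,-(v-M[1,2])/M[1,1]*d,-d],-1)
    W=P@T[:3,:3].T+T[:3,3]; W[d==0]=np.nan
    return W
def save(n,p): cv2.imwrite('pics/'+n,cv2.cvtColor(p,cv2.COLOR_RGB2BGR))
E
python3 - <<'E'
from h import *
print(state()); 
for n in('scene','side','wrist'):
    c=get_calibration(n); print(n,c)
a=[]
for n in('scene','side'):
    p,d,M,T=cam(n); np.savez(n+'.npz',p=p,d=d,M=M,T=T); save(n+'.png',p)
E
```

```text
{'t': 0.0, 'joints': array([-1.35260539e+00,  4.91548088e-01,  1.55947478e+00, -5.32775169e-07,
        1.09166551e+00, -1.05598818e-01]), 'qvel': array([ 0.00088505, -0.00140467,  0.00146443,  0.00018709,  0.00074294,
       -0.0009386 ]), 'tau': array([-3.56545250e-03, -6.12654305e+01, -2.58181429e+01,  6.91624009e-02,
        4.82308993e-02, -1.39878330e-04]), 'eef_pos': array([ 198.864457  , -592.47569956,  404.16003026]), 'tcp_rot': array([-3.14050298e+00, -1.15022363e-04,  3.23789941e-01]), 'ft_force': array([ 0.46416102, -0.23258935,  0.20371282]), 'moment': array([-0.02801271,  0.02264534,  0.03040932]), 'grip_force': 0.0, 'opening': 0.9974814313948339}
scene {'camera_matrix': array([[501.62950412,   0.        , 276.51859213],
       [  0.        , 501.62950412, 202.19331053],
       [  0.        ,   0.        ,   1.        ]]), 'position': array([-492.09835378,  860.96439607,  729.03145021]), 'orientation': array([ 1.12907262, -0.00985934, -2.30854657])}
side {'camera_matrix': array([[390.87356198,   0.        , 277.02624279],
       [  0.        , 390.87356198, 199.98177128],
       [  0.        ,   0.        ,   1.        ]]), 'position': array([ 34.37298852, 889.73869635, 668.0652335 ]), 'orientation': array([ 1.06036939, -0.02076491, -2.66183923])}
wrist {'camera_matrix': array([[332.43047679,   0.        , 277.80001722],
       [  0.        , 332.43047679, 206.84183947],
       [  0.        ,   0.        ,   1.        ]]), 'hand_eye': array([[ 5.33512820e-04,  9.57403516e-01,  2.88752876e-01,
         8.13279275e+01],
       [ 9.99999855e-01, -5.33151124e-04, -7.99021715e-05,
        -7.73540292e-01],
       [ 7.74503003e-05,  2.88752876e-01, -9.57403661e-01,
         1.95728973e+01],
       [ 0.00000000e+00,  0.00000000e+00,  0.00000000e+00,
         1.00000000e+00]])}
```

View pics/scene.png

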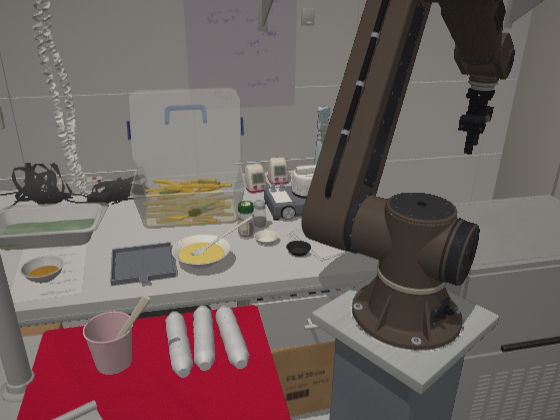

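View pics/side.png

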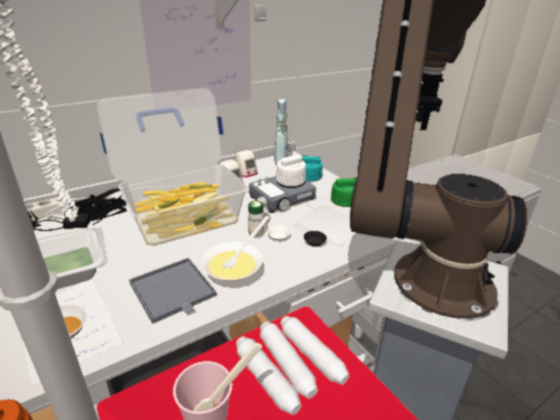

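Side view: the white cap sits at (291,168) on the grey doser. Two coloured lookalikes, turquoise (313,168) and green (345,190), are not meant. The tray is at (172,288) with its tab at (187,308). I'll confirm in an enlarged crop and measure from depth.

```bash
python3 - <<'E'
from h import *
z=np.load('side.npz'); W=cloud(z['d'],z['M'],z['T'])
p=z['p']
crop=cv2.resize(p[130:230,220:380],None,fx=5,fy=5,interpolation=cv2.INTER_CUBIC)[:, :]
save('c1.png',crop)
for n,(u,v) in dict(bar=(290,159),roof=(291,165),deck=(262,188),capside=(292,178),green=(345,182),turq=(316,163),tray=(172,288),tab=(187,308),tl=(132,289),tb=(155,317),tr=(182,262),trr=(214,291),jar=(256,205),dish=(280,232),black=(315,238),bowl=(232,262),mill=(264,205)).items():
    print(n,np.round(np.nanmedian(W[v-1:v+2,u-1:u+2].reshape(-1,3),0)))
z2=np.load('scene.npz'); W2=cloud(z2['d'],z2['M'],z2['T'])
for n,(u,v) in dict(tray=(144,262),tab=(143,277),cap=(303,180),jar=(245,204),mill=(260,205),dish=(266,238)).items():
    print('s',n,np.round(np.nanmedian(W2[v-1:v+2,u-1:u+2].reshape(-1,3),0)))
for nm,w in(('side',W),('scene',W2)):
  P=w.reshape(-1,3)
  m=(P[:,2]>120)&(P[:,2]<160)&(P[:,0]>450)&(P[:,0]<900)&(P[:,1]>-350)&(P[:,1]<150)
  print(nm,m.sum(),np.percentile(P[m],[0,5,50,95,100],axis=0).round() if m.sum() else '')
E
```

```text
bar [ 547. -214.  147.]
roof [ 539. -208.  129.]
deck [ 608. -133.   58.]
capside [ 524. -185.   92.]
green [ 368. -277.   77.]
turq [ 525. -404.   64.]
tray [589. 355.   5.]
tab [505. 398.  17.]
tl [674. 400.   2.]
tb [551. 451.  16.]
tr [630. 265.   9.]
trr [486. 321.  16.]
jar [525.  53. 108.]
dish [470.   7.   5.]
black [364. -19.   5.]
bowl [493. 232.  39.]
mill [534. -13.  74.]
s tray [591. 346.   5.]
s tab [515. 391.  16.]
s cap [ 524. -184.  120.]
s jar [529.  47. 106.]
s mill [537. -16.  81.]
s dish [478.  12.   2.]
side 1705 [[ 497. -350.  120.]
 [ 524. -248.  122.]
 [ 797.  -34.  133.]
 [ 893.   96.  157.]
 [ 900.  150.  160.]]
scene 1546 [[ 506. -349.  120.]
 [ 535. -247.  121.]
 [ 803.  -36.  134.]
 [ 894.   92.  157.]
 [ 900.  148.  160.]]
```

View pics/c1.png

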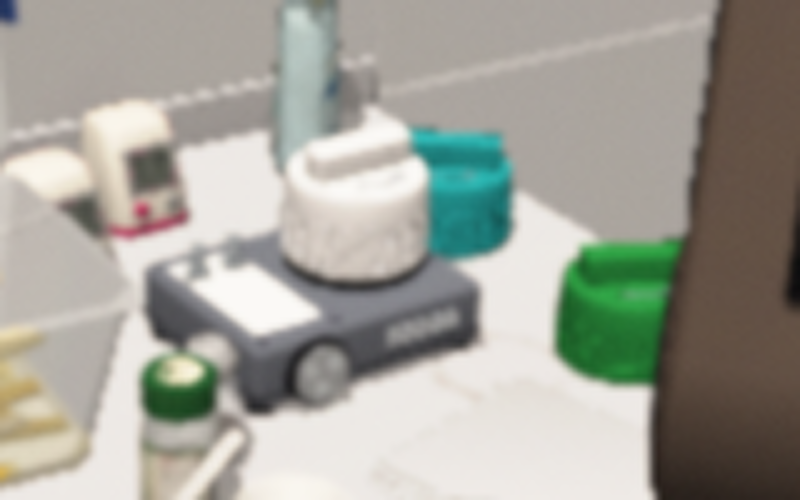

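Crop confirms it: the white cap on the grey doser (pump head lower left at (320,370)), at about world (548,-214). I'll move the wrist camera over it.

arm_command(rows=[[[1,-0.55,-0.1,0,0,0,1],[1,-0.55,-0.1,0,0,0,1],[1,-0.55,-0.1,0,0,0,1],[1,-0.55,-0.1,0,0,0,1],[1,-0.55,-0.1,0,0,0,1]]])

```text
t: 0.52
eef_pos: [317.8, -462.6, 420.3]
tcp_rot: [-3.141, -0.001, 0.327]
ft_force: [0.1, -0.6, 0.2]
opening: 0.999
grip_force: 0.0
```

arm_command(rows=[[[1,-0.55,0,0,0,0,1],[1,-0.55,0,0,0,0,1],[1,-0.55,0,0,0,0,1],[1,-0.55,0,0,0,0,1],[1,-0.55,0,0,0,0,1]]])

```text
t: 0.93
eef_pos: [433.7, -336.7, 419.6]
tcp_rot: [-3.141, -0.001, 0.328]
ft_force: [-0.3, -0.4, 0.5]
opening: 0.998
grip_force: 0.0
```

arm_command(rows=[[[1,-0.55,0,0,0,0,1],[1,-0.55,0,0,0,0,1],[1,-0.55,0,0,0,0,1],[1,-0.55,0,0,0,0,1],[1,-0.55,0,0,0,0,1],[1,-0.55,0,0,0,0,1]]])

```text
t: 1.43
eef_pos: [547.9, -213.1, 419.2]
tcp_rot: [-3.141, 0.0, 0.327]
ft_force: [-0.6, -0.6, 0.1]
opening: 0.999
grip_force: 0.0
```

```bash
python3 - <<'E'
from h import *
s=state();print(s['t'],s['eef_pos'],s['tcp_rot'],s['joints'])
p,d,M,T=cam('wrist'); np.savez('w1.npz',p=p,d=d,M=M,T=T); save('w1.png',p)
W=cloud(d,M,T);P=W.reshape(-1,3);m=(P[:,2]>142)&(P[:,2]<152)
Q=P[m][:,:2].astype(np.float32);print(m.sum(),np.median(P[m],0),cv2.minAreaRect(Q))
m=(P[:,2]>120)&(P[:,2]<152)&(abs(P[:,0]-548)<90)&(abs(P[:,1]+214)<90);print(cv2.minEnclosingCircle(P[m][:,:2].astype(np.float32)),np.median(P[m],0))
m=(P[:,2]>50)&(P[:,2]<60);print(cv2.minAreaRect(P[m][:,:2].astype(np.float32)))
E
```

```text
1.4333 [ 547.88172268 -213.12863801  419.22511158] [-3.14120393e+00  4.57777824e-04  3.27225407e-01] [-4.83317638e-01  4.23767987e-01  1.63454273e+00 -7.22593052e-05
  1.08387909e+00  7.60287200e-01]
2689 [ 550.33070522 -224.69172492  147.14642553] ((548.7030029296875, -226.10255432128906), (76.85226440429688, 24.397533416748047), 61.66629409790039)
((548.7075805664062, -226.4575653076172), 49.28782653808594) [ 555.29215054 -224.16905665  125.78027323]
((529.2675170898438, -234.5596923828125), (399.6024169921875, 525.4203491210938), 18.822999954223633)
```

View pics/w1.png

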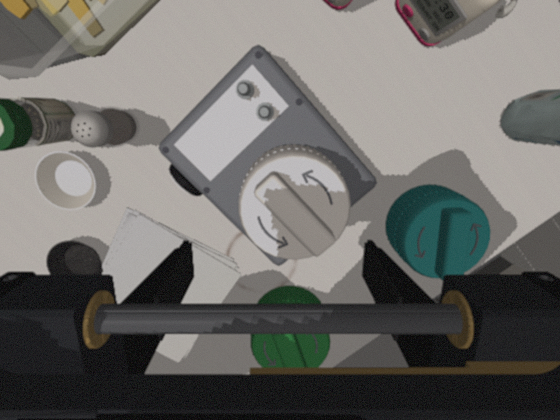

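```bash
python3 - <<'E'
from h import *
z=np.load('w1.npz');W=cloud(z['d'],z['M'],z['T'])
for u,v in((545,110),(530,120),(187,178),(245,87),(264,111),(258,48),(373,183),(165,148),(105,25),(440,215)): print((u,v),np.round(W[v,u]))
A=[cloud(q['d'],q['M'],q['T']) for q in (np.load('scene.npz'),np.load('side.npz'))]
# tray rim: points z 12..20 in neighbourhood; also dark mask
for n,w in zip(('scene','side'),A):
    q=np.load(n+'.npz');g=q['p'].astype(int).max(2)
    m=(w[...,2]<22)&(w[...,2]>-5)&(abs(w[...,0]-590)<130)&(abs(w[...,1]-350)<130)&(g<125)
    k,l,st,c=cv2.connectedComponentsWithStats(m.astype(np.uint8));i=1+st[1:,4].argmax()
    Q=w[l==i];rim=Q[Q[:,2]>11];print(n,len(Q),len(rim),cv2.minAreaRect(Q[:,:2].astype(np.float32)),cv2.minAreaRect(rim[:,:2].astype(np.float32)))
# height map 40mm grid of max z
P=np.concatenate([a.reshape(-1,3) for a in A+[W]]);P=P[~np.isnan(P[:,0])]
print('y:',list(range(500,-440,-40)))
for x in range(400,960,40):
    r=[]
    for y in range(500,-440,-40):
        m=(abs(P[:,0]-x)<20)&(abs(P[:,1]-y)<20)&(P[:,2]<600);r.append(int(np.percentile(P[m,2],98)) if m.sum()>3 else -1)
    print(x,r)
E
```

```text
(545, 110) [ 705. -432.   64.]
(530, 120) [ 694. -432.   52.]
(187, 178) [ 525. -118.   53.]
(245, 87) [ 631. -153.   81.]
(264, 111) [ 617. -175.   80.]
(258, 48) [ 669. -151.   54.]
(373, 183) [ 583. -307.   54.]
(165, 148) [548. -89.  55.]
(105, 25) [640. -24.  80.]
(440, 215) [ 576. -384.   65.]
scene 2339 390 ((591.6177978515625, 349.8052978515625), (169.6533966064453, 223.72265625), 63.65848922729492) ((577.4171142578125, 358.3698425292969), (159.6588592529297, 190.86886596679688), 62.696834564208984)
side 427 159 ((583.281494140625, 355.6575927734375), (156.7161865234375, 172.0132293701172), 63.4534912109375) ((583.346923828125, 356.54119873046875), (156.36941528320312, 171.04644775390625), 62.7506217956543)
y: [500, 460, 420, 380, 340, 300, 260, 220, 180, 140, 100, 60, 20, -20, -60, -100, -140, -180, -220, -260, -300, -340, -380, -420]
400 [-27, -26, -26, -26, 1, 2, 3, 44, 3, 3, 2, 2, 19, 19, 12, 12, 13, 12, 11, 84, 83, 62, 1, -1]
440 [-26, -26, 1, 2, 3, 45, 44, 43, 45, 3, 2, 19, 19, 19, 12, 12, 11, 10, 13, 4, 2, 2, 2, 5]
480 [1, 2, 12, 17, 17, 45, 39, 48, 61, 74, 84, 86, 19,
[... 493 characters left out ...]
09, 86, 123, 2, 55, 54, 2, 1, 2, 2, 2, 265]
720 [34, 4, 72, 3, 3, 3, 128, 126, 99, 99, 100, 106, 107, 90, 122, 126, 2, 2, 23, 2, 33, 3, 2, 83]
760 [71, 79, 80, 76, 3, 125, 127, 42, 107, 107, 102, 106, 106, 100, 121, 186, 275, 85, 85, 49, 79, 82, 2, 2]
800 [79, 79, 80, 79, 73, 3, 128, 74, 104, 108, 97, 101, 104, 146, 228, 311, 355, 87, 88, 598, 597, 87, 14, 11]
840 [79, 80, 80, 170, 79, 70, 126, 129, 100, 109, 102, 125, 190, 277, 353, 365, 365, -1, -1, -1, 599, 41, 591, 592]
880 [80, 80, 588, 588, 80, 72, 3, 127, 125, 104, 151, 236, 317, 363, 365, -1, -1, -1, -1, -1, 596, 584, 585, 566]
920 [79, 80, 80, 79, 72, 1, 3, 3, 128, 195, 284, 357, 364, 366, -1, -1, -1, -1, 589, 593, 593, 589, -1, -1]
```

The wrist view shows the white cap at (295,200) with its bar running from upper left to lower right. The teal (438,232) and green (290,330) caps are the decoys. Bar centre is (548.7,-226.3) at z 147, and doser yaw is about -0.495. The barbs at (245,87) and (264,111) match the predicted spots. Next: align over the bar.

arm_command(rows=[[[-0.023,0.085,0.2,0,0,-0.119,1],[-0.023,0.085,0.3,0,0,-0.119,1],[-0.023,0.085,0.4,0,0,-0.119,1],[-0.023,0.085,0.49,0,0,-0.119,1],[-0.023,0.085,0.49,0,0,-0.119,1],[-0.023,0.085,0.49,0,0,-0.119,1],[-0.023,0.085,0.49,0,0,-0.119,1],[-0.023,0.085,0.49,0,0,-0.119,1],[-0.023,0.085,0.49,0,0,-0.119,1]]])

```text
t: 2.23
eef_pos: [547.0, -228.8, 346.4]
tcp_rot: [3.141, 0.0, 1.066]
ft_force: [-0.6, -0.3, 1.3]
opening: 0.999
grip_force: 0.0
```

```bash
python3 - <<'E'
from h import *
s=state();print(s['t'],s['eef_pos'],s['tcp_rot'],s['joints'])
p,d,M,T=cam('wrist'); save('w2.png',p)
W=cloud(d,M,T);P=W.reshape(-1,3);m=(P[:,2]>142)&(P[:,2]<152)&(abs(P[:,0]-548)<60)&(abs(P[:,1]+224)<60)
print(m.sum(),cv2.minAreaRect(P[m][:,:2].astype(np.float32)))
E
```

```text
2.2333 [ 547.00797691 -228.75510926  346.43204134] [3.14126715e+00 1.60812049e-04 1.06619100e+00] [-5.07445236e-01  5.09220435e-01  1.70432332e+00 -1.99794673e-04
  9.27722947e-01 -2.72015262e-03]
4810 ((548.6919555664062, -225.7740020751953), (76.06975555419922, 24.001625061035156), 61.54542541503906)
```

View pics/w2.png

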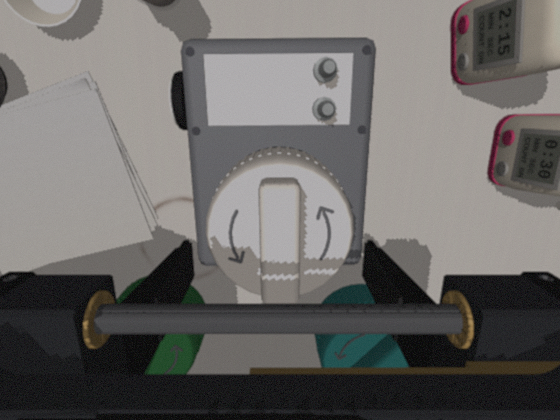

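Now over the bar, 3 mm short along tool x. I'll descend to 3 mm above the roof and close.

arm_command(rows=[[[0.022,0,0.08,0,0,-0.001,1],[0.022,0,0.13,0,0,-0.001,1],[0.022,0,0.18,0,0,-0.001,1],[0.022,0,0.18,0,0,-0.001,1],[0.022,0,0.18,0,0,-0.001,-1],[0.022,0,0.18,0,0,-0.001,-1],[0.022,0,0.18,0,0,-0.001,-1],[0.022,0,0.18,0,0,-0.001,-1],[0.022,0,0.18,0,0,-0.001,-1],[0.022,0,0.18,0,0,-0.001,-1]]])

```text
t: 3.12
eef_pos: [549.1, -225.0, 319.5]
tcp_rot: [3.141, 0.0, 1.078]
ft_force: [-0.3, -0.9, -0.1]
opening: 0.639
grip_force: 0.0
```

arm_command(rows=[[[0,0,0,0,0,0,-1],[0,0,0,0,0,0,-1],[0,0,0,0,0,0,-1],[0,0,0,0,0,0,-1],[0,0,0,0,0,0,-1],[0,0,0,0,0,0,-1],[0,0,0,0,0,0,-1],[0,0,0,0,0,0,-1]]])

```text
t: 3.78
eef_pos: [549.5, -225.2, 319.2]
tcp_rot: [3.14, 0.0, 1.078]
ft_force: [4.4, -1.7, -3.3]
opening: 0.253
grip_force: 30.0
```

Gripped (24 mm). Press down gently.

arm_command(rows=[[[0,0,0.015,0,0,0,-1],[0,0,0.03,0,0,0,-1],[0,0,0.045,0,0,0,-1],[0,0,0.05,0,0,0,-1],[0,0,0.05,0,0,0,-1],[0,0,0.05,0,0,0,-1]]])

```text
t: 4.28
eef_pos: [549.3, -225.1, 312.9]
tcp_rot: [3.139, 0.0, 1.078]
ft_force: [0.7, -0.5, 11.1]
opening: 0.252
grip_force: 30.0
```

arm_command(rows=[[[0,0,0.007,0,0,0,-1],[0,0,0.014,0,0,0,-1],[0,0,0.014,0,0,0,-1],[0,0,0.014,0,0,0,-1]]])

```text
t: 4.62
eef_pos: [549.4, -225.1, 311.2]
tcp_rot: [3.139, 0.0, 1.078]
ft_force: [-0.3, 0.0, 13.3]
opening: 0.251
grip_force: 30.0
```

Pressed 8 mm at 13 N, which is home. Turn anticlockwise, the first half slowly.

arm_command(rows=[[[0,0,0,0,0,-0.01,-1],[0,0,0,0,0,-0.02,-1],[0,0,0,0,0,-0.03,-1],[0,0,0,0,0,-0.04,-1],[0,0,0,0,0,-0.05,-1],[0,0,0,0,0,-0.06,-1],[0,0,0,0,0,-0.06,-1],[0,0,0,0,0,-0.06,-1]]])

```text
t: 5.28
eef_pos: [549.3, -225.1, 311.2]
tcp_rot: [3.139, 0.001, 1.455]
ft_force: [-0.3, 0.1, 14.4]
opening: 0.248
grip_force: 30.0
```

arm_command(rows=[[[0,0,0,0,0,-0.012,-1],[0,0,0,0,0,-0.024,-1],[0,0,0,0,0,-0.036,-1],[0,0,0,0,0,-0.048,-1],[0,0,0,0,0,-0.06,-1],[0,0,0,0,0,-0.072,-1],[0,0,0,0,0,-0.084,-1],[0,0,0,0,0,-0.096,-1],[0,0,0,0,0,-0.1,-1],[0,0,0,0,0,-0.1,-1]]])

```text
t: 6.12
eef_pos: [549.0, -225.1, 311.2]
tcp_rot: [3.141, 0.001, 2.084]
ft_force: [-2.5, 0.4, 15.7]
opening: 0.25
grip_force: 30.1
```

```bash
python3 - <<'E'
from h import *
s=state();print(s['t'],s['eef_pos'],s['tcp_rot'],s['ft_force'],s['moment'])
p,d,M,T=cam('wrist'); save('w3.png',p)
W=cloud(d,M,T);P=W.reshape(-1,3);r=np.hypot(P[:,0]-549,P[:,1]+225.5);m=(P[:,2]>105)&(P[:,2]<150)&(r<60)
print(m.sum(),np.percentile(P[m,2],[5,50,95]))
E
```

```text
6.1167 [ 549.03953927 -225.06158819  311.17585894] [3.14067774e+00 1.37414396e-03 2.08402769e+00] [-2.53818328  0.36671885 15.73293809] [ 0.0639395   0.56919654 -0.45993066]
15498 [113.2451364  117.910734   140.09911542]
```

View pics/w3.png

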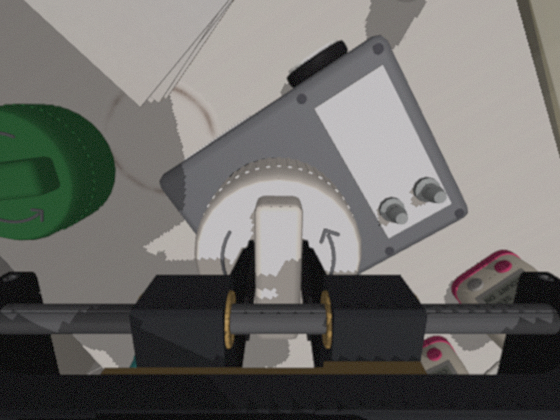

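The bar is still square in the gripper at (280,240), so the cap followed the turn by 1.0 rad. Lift straight up.

arm_command(rows=[[[0,0,-0.03,0,0,0,-1],[0,0,-0.06,0,0,0,-1],[0,0,-0.1,0,0,0,-1],[0,0,-0.14,0,0,0,-1],[0,0,-0.18,0,0,0,-1],[0,0,-0.18,0,0,0,-1]]])

```text
t: 6.67
eef_pos: [549.1, -225.0, 337.6]
tcp_rot: [3.141, 0.001, 2.083]
ft_force: [0.2, -0.0, -2.1]
opening: 0.252
grip_force: 30.0
```

arm_command(rows=[[[0,0,-0.2,0,0,0,-1],[0,0,-0.4,0,0,0,-1],[0,0,-0.6,0,0,0,-1],[0,0,-0.65,0,0,0,-1],[0,0,-0.65,0,0,0,-1]]])

```text
t: 7.08
eef_pos: [549.0, -224.9, 436.0]
tcp_rot: [3.14, 0.003, 2.083]
ft_force: [1.2, 0.1, -2.0]
opening: 0.248
grip_force: 30.0
```

arm_command(rows=[[[0.16,0.11,0,0,0,0,-1],[0.32,0.21,0,0,0,0,-1],[0.48,0.32,0,0,0,0,-1],[0.64,0.42,0,0,0,0,-1],[0.8,0.53,0,0,0,0,-1],[0.96,0.63,0,0,0,0,-1]]])

```text
t: 7.58
eef_pos: [560.8, -51.8, 432.0]
tcp_rot: [-3.139, -0.002, 2.083]
ft_force: [0.4, -0.6, -1.0]
opening: 0.254
grip_force: 30.0
```

arm_command(rows=[[[0.16,0.11,0,0,0,0,-1],[0.32,0.21,0,0,0,0,-1],[0.48,0.32,0,0,0,0,-1],[0.64,0.42,0,0,0,0,-1],[0.8,0.53,0,0,0,0,-1],[0.96,0.63,0,0,0,0,-1]]])

```text
t: 8.08
eef_pos: [572.6, 120.1, 431.9]
tcp_rot: [-3.139, -0.001, 2.083]
ft_force: [0.8, -0.7, -1.5]
opening: 0.251
grip_force: 30.0
```

```bash
python3 - <<'E'
from h import *
s=state();print(s['t'],s['eef_pos'],s['tcp_rot'],s['opening'])
p,d,M,T=cam('wrist'); np.savez('w4.npz',p=p,d=d,M=M,T=T);save('w4.png',p)
E
```

```text
8.0833 [572.58331277 120.13765758 431.8884133 ] [-3.13880585e+00 -1.15981153e-03  2.08302948e+00] 0.2512028797608658
```

View pics/w4.png

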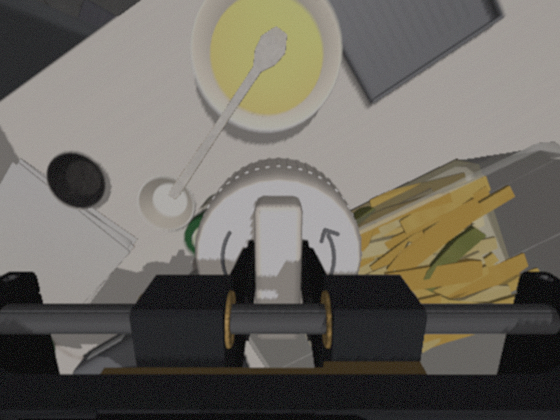

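The cap is held level at (280,230). The tray's near corner shows at (372,102). One more step, then measure the tray.

arm_command(rows=[[[0.16,0.11,0,0,0,0,-1],[0.32,0.21,0,0,0,0,-1],[0.48,0.32,0,0,0,0,-1],[0.6,0.4,0,0,0,0,-1],[0.6,0.4,0,0,0,0,-1]]])

```text
t: 8.55
eef_pos: [580.7, 229.8, 431.6]
tcp_rot: [-3.139, -0.001, 2.086]
ft_force: [-0.1, -0.0, -2.0]
opening: 0.252
grip_force: 30.0
```

```bash
python3 - <<'E'
from h import *
s=state();print(s['t'],s['eef_pos'],s['tcp_rot'],s['opening'])
p,d,M,T=cam('wrist'); np.savez('w5.npz',p=p,d=d,M=M,T=T);save('w5.png',p)
w=cloud(d,M,T);g=p.astype(int).max(2)
m=(w[...,2]<22)&(w[...,2]>-5)&(abs(w[...,0]-590)<140)&(abs(w[...,1]-350)<140)&(g<125)
k,l,st,c=cv2.connectedComponentsWithStats(m.astype(np.uint8));i=1+st[1:,4].argmax()
Q=w[l==i];print(len(Q),cv2.minAreaRect(Q[:,:2].astype(np.float32)),st[i])
rim=Q[Q[:,2]>12];print(cv2.minAreaRect(rim[:,:2].astype(np.float32)))
E
```

```text
8.55 [580.65936823 229.7783434  431.59269604] [-3.13902937e+00 -1.35309713e-03  2.08584687e+00] 0.25214015843409804
21353 ((578.0413818359375, 356.3167419433594), (166.22610473632812, 189.5754852294922), 63.43309783935547) [  241     0   193   177 21353]
((576.9556884765625, 358.9918212890625), (159.5514678955078, 183.99571228027344), 63.00579833984375)
```

View pics/w5.png

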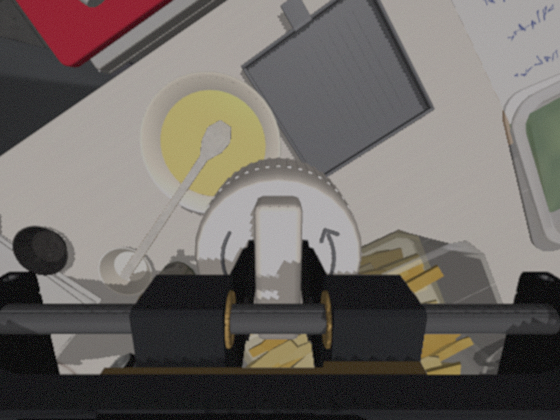

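The tray's corners are at (244,68), (433,106) and (325,174), with the tab at (295,12). Rim fit gives a tray centre of about (588,353), which agrees with the earlier (590,352). Move above it.

arm_command(rows=[[[0.2,0.13,0,0,0,0,-1],[0.4,0.26,0,0,0,0,-1],[0.6,0.39,0,0,0,0,-1],[0.69,0.45,0.1,0,0,0,-1],[0.69,0.45,0.3,0,0,0,-1],[0.69,0.45,0.5,0,0,0,-1],[0.69,0.45,0.7,0,0,0,-1],[0.69,0.45,0.9,0,0,0,-1],[0.69,0.45,0.9,0,0,0,-1],[0.69,0.45,0.9,0,0,0,-1]]])

```text
t: 9.43
eef_pos: [589.1, 348.9, 297.3]
tcp_rot: [-3.137, -0.0, 2.082]
ft_force: [0.9, -0.1, -0.7]
opening: 0.253
grip_force: 30.0
```

arm_command(rows=[[[0.02,0.01,0.06,0,0,0,-1],[0.02,0.01,0.12,0,0,0,-1],[0.02,0.01,0.17,0,0,0,-1],[0.02,0.01,0.21,0,0,0,-1],[0.02,0.01,0.23,0,0,0,-1],[0.02,0.01,0.245,0,0,0,-1],[0.02,0.01,0.245,0,0,0,-1],[0.02,0.01,0.245,0,0,0,-1]]])

```text
t: 10.1
eef_pos: [588.9, 353.2, 262.5]
tcp_rot: [3.141, 0.0, 2.083]
ft_force: [-0.0, 0.1, -0.9]
opening: 0.254
grip_force: 30.0
```

arm_command(rows=[[[0,0,0.008,0,0,0,-1],[0,0,0.016,0,0,0,-1],[0,0,0.02,0,0,0,-1],[0,0,0.024,0,0,0,-1],[0,0,0.024,0,0,0,-1]]])

```text
t: 10.52
eef_pos: [588.8, 353.2, 259.3]
tcp_rot: [3.141, 0.0, 2.083]
ft_force: [-0.4, -0.7, 3.4]
opening: 0.25
grip_force: 30.0
```

The cap is on the floor. Release, then raise.

arm_command(rows=[[[0,0,0,0,0,0,0.3],[0,0,0,0,0,0,0.3],[0,0,0,0,0,0,0.3],[0,0,0,0,0,0,0.3],[0,0,0,0,0,0,0.3],[0,0,0,0,0,0,0.3],[0,0,-0.05,0,0,0,0.3],[0,0,-0.2,0,0,0,0.3],[0,0,-0.4,0,0,0,0.3],[0,0,-0.4,0,0,0,0.3]]])

```text
t: 11.35
eef_pos: [589.4, 353.6, 324.7]
tcp_rot: [3.134, 0.001, 2.083]
ft_force: [0.9, 0.7, -0.2]
opening: 0.648
grip_force: 0.0
```

arm_command(rows=[[[0,0,-0.25,0,0,0,0.3],[0,0,-0.5,0,0,0,0.3],[0,0,-0.75,0,0,0,0.3],[0,0,-0.75,0,0,0,0.3]]])

```text
t: 11.68
eef_pos: [588.7, 353.2, 439.8]
tcp_rot: [3.13, 0.001, 2.083]
ft_force: [1.0, 0.8, 0.3]
opening: 0.651
grip_force: 0.0
```

```bash
python3 - <<'E'
from h import *
s=state();print(s['t'],s['eef_pos'],s['tcp_rot'],s['joints'])
p,d,M,T=cam('wrist'); save('w6.png',p)
w=cloud(d,M,T)
for lo,hi in((84,92),(62,70),(12,20),(2,6)):
    m=(w[...,2]<hi)&(w[...,2]>lo)&(abs(w[...,0]-590)<100)&(abs(w[...,1]-352)<100)
    print(lo,m.sum(),cv2.minAreaRect(w[m][:,:2].astype(np.float32)),np.median(w[m][:,2]))
E
```

```text
11.6833 [588.73932431 353.24712141 439.76802986] [3.12996486e+00 8.10689869e-04 2.08315957e+00] [ 4.44295623e-01  5.52454881e-01  1.35026932e+00 -1.90220826e-05
  1.22721245e+00 -6.80660317e-02]
84 1611 ((588.6084594726562, 352.5545959472656), (23.62317657470703, 76.72581481933594), 29.737977981567383) 87.08754384644078
62 4082 ((588.6907348632812, 352.165771484375), (95.69232177734375, 95.16434478759766), 73.66148376464844) 65.30301735998944
12 2091 ((576.746826171875, 359.434814453125), (160.097900390625, 184.86717224121094), 62.98706817626953) 16.050346113613102
2 7763 ((589.6842041015625, 352.2884216308594), (198.97576904296875, 198.67559814453125), 89.44379425048828) 4.360678914252333
```

View pics/w6.png

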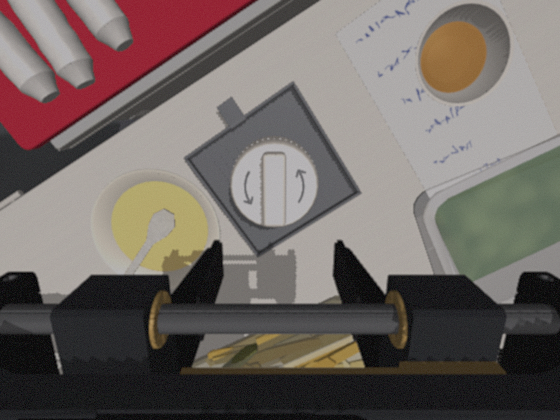

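The cap stands flat in the tray: bar top at z 87.1 (= 4+83), cap at (275,185) within the tray outline (185..360, 82..255). Back to the doser.

arm_command(rows=[[[-0.16,-0.11,0,0,0,0,0.3],[-0.32,-0.21,0,0,0,0,0.3],[-0.48,-0.32,0,0,0,0,0.3],[-0.64,-0.42,0,0,0,0,0.3],[-0.8,-0.53,0,0,0,0,0.3],[-0.96,-0.63,0,0,0,0,0.3]]])

```text
t: 12.23
eef_pos: [576.4, 180.0, 430.3]
tcp_rot: [-3.14, -0.0, 2.083]
ft_force: [0.9, 0.0, 0.8]
opening: 0.652
grip_force: 0.0
```

arm_command(rows=[[[-0.16,-0.11,0,0,0,0,0.3],[-0.32,-0.21,0,0,0,0,0.3],[-0.48,-0.32,0,0,0,0,0.3],[-0.64,-0.42,0,0,0,0,0.3],[-0.8,-0.53,0,0,0,0,0.3],[-0.96,-0.63,0,0,0,0,0.3]]])

```text
t: 12.73
eef_pos: [564.7, 8.2, 430.4]
tcp_rot: [-3.14, -0.001, 2.083]
ft_force: [0.4, -0.0, 0.0]
opening: 0.65
grip_force: 0.0
```

arm_command(rows=[[[-0.16,-0.11,0,0,0,0,0.3],[-0.32,-0.21,0,0,0,0,0.3],[-0.48,-0.32,0,0,0,0,0.3],[-0.64,-0.42,0,0,0,0,0.3],[-0.8,-0.53,0,0,0,0,0.3],[-0.96,-0.63,0,0,0,0,0.3]]])

```text
t: 13.23
eef_pos: [552.9, -163.7, 430.4]
tcp_rot: [-3.141, -0.001, 2.083]
ft_force: [0.9, 0.2, 0.4]
opening: 0.649
grip_force: 0.0
```

arm_command(rows=[[[-0.16,-0.11,0.2,0,0,0,0.3],[-0.32,-0.21,0.4,0,0,0,0.3],[-0.35,-0.23,0.5,0,0,0,0.3],[-0.35,-0.23,0.5,0,0,0,0.3],[-0.35,-0.23,0.5,0,0,0,0.3]]])

```text
t: 13.65
eef_pos: [549.0, -225.1, 355.4]
tcp_rot: [-3.14, -0.002, 2.082]
ft_force: [0.6, -0.2, -0.5]
opening: 0.65
grip_force: 0.0
```

```bash
python3 - <<'E'
from h import *
s=state();print(s['t'],s['eef_pos'],s['tcp_rot'],s['joints'])
p,d,M,T=cam('wrist'); np.savez('w7.npz',p=p,d=d,M=M,T=T)
w=cloud(d,M,T)
m=(w[...,2]<116)&(w[...,2]>106)&(abs(w[...,0]-549)<50)&(abs(w[...,1]+225)<50)
print(m.sum(),cv2.minAreaRect(w[m][:,:2].astype(np.float32)),np.median(w[m][:,2]))
v,u=np.where(m);print(u.mean(),v.mean())
q=np.linalg.inv(T)@np.array([549,-225.8,98,1]);cu=int(M[0,2]-M[0,0]*q[0]/q[2]);cv=int(M[1,2]+M[1,1]*q[1]/q[2]);print(cu,cv)
v0=max(cv-75,0);u0=cu-100
save('c7.png',cv2.resize(p[v0:v0+150,u0:u0+200],None,fx=4,fy=4,interpolation=cv2.INTER_CUBIC));print(u0,v0)
E
```

```text
13.65 [ 548.97173434 -225.09916717  355.36687957] [-3.14028200e+00 -2.19141877e-03  2.08218473e+00] [-5.00434482e-01  4.99547673e-01  1.69376039e+00  6.26213642e-05
  9.50837538e-01 -1.01186077e+00]
920 ((547.8351440429688, -226.64002990722656), (39.84714889526367, 12.345941543579102), 22.30462646484375) 111.14655010647789
276.1565217391304 227.19130434782608
278 222
178 147
```

View pics/c7.png

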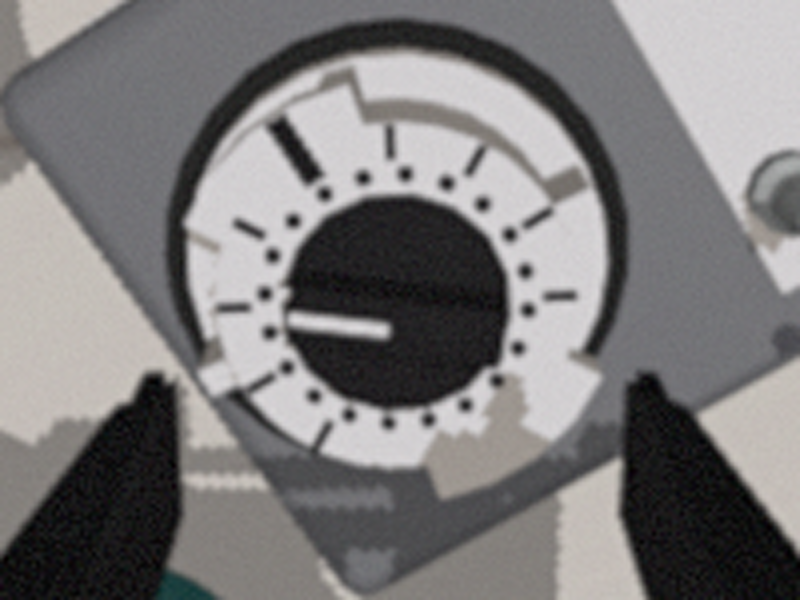

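The white pointer lies at (290–390, 320), pointing image-left (world 202°). The long mark is at (295,150) (world 151.6°), so the dial is at about 1.20 and needs about 0.886 rad clockwise. I'll align the gripper with the 22.3° bar.

arm_command(rows=[[[-0.004,-0.007,0,0,0,0.019,0.3],[-0.004,-0.007,0,0,0,0.038,0.3],[-0.004,-0.007,0,0,0,0.057,0.3],[-0.004,-0.007,0,0,0,0.076,0.3],[-0.004,-0.007,0,0,0,0.095,0.3],[-0.004,-0.007,0,0,0,0.114,0.3],[-0.004,-0.007,0,0,0,0.133,0.3],[-0.004,-0.007,0,0,0,0.152,0.3],[-0.004,-0.007,0,0,0,0.171,0.3],[-0.004,-0.007,0,0,0,0.19,0.3]]])

```text
t: 14.53
eef_pos: [548.8, -224.7, 358.1]
tcp_rot: [3.139, -0.0, 0.885]
ft_force: [0.1, 0.1, 0.4]
opening: 0.649
grip_force: 0.0
```

arm_command(rows=[[[0,0,0,0,0,0.019,0.1],[0,0,0,0,0,0.038,0.1],[0,0,0,0,0,0.057,0.1],[0,0,0,0,0,0.076,0.1],[0,0,0,0,0,0.079,0.1],[0,0,0,0,0,0.079,0.1],[0,0,0,0,0,0.079,0.1]]])

```text
t: 15.12
eef_pos: [548.6, -225.4, 357.1]
tcp_rot: [3.141, -0.001, 0.397]
ft_force: [-0.1, 0.3, -0.4]
opening: 0.551
grip_force: 0.0
```

```bash
python3 - <<'E'
from h import *
s=state();print(s['t'],s['eef_pos'],s['tcp_rot'],s['joints'][5])
p,d,M,T=cam('wrist')
w=cloud(d,M,T)
m=(w[...,2]<116)&(w[...,2]>106)&(abs(w[...,0]-549)<50)&(abs(w[...,1]+225)<50)
print(m.sum(),cv2.minAreaRect(w[m][:,:2].astype(np.float32)),np.median(w[m][:,2]))
E
```

```text
15.1167 [ 548.61968032 -225.37236189  357.11834215] [ 3.14060910e+00 -7.68938869e-04  3.97425961e-01] 0.6722594050033898
873 ((548.7269287109375, -226.5345916748047), (39.66911315917969, 11.808465003967285), 22.636085510253906) 111.18113681386251
```

arm_command(rows=[[[-0.002,0.007,0.2,0,0,0,0.1],[-0.002,0.007,0.35,0,0,0,0.1],[-0.002,0.007,0.4,0,0,0,0.1],[-0.002,0.007,0.43,0,0,0,0.1],[-0.002,0.007,0.435,0,0,0,0.1],[-0.002,0.007,0.435,0,0,0,0.1]]])

```text
t: 15.67
eef_pos: [548.9, -227.2, 291.8]
tcp_rot: [3.141, -0.001, 0.394]
ft_force: [-0.6, -0.7, -0.5]
opening: 0.548
grip_force: 0.0
```

Fingertips are at z 102, 4 mm above the disc. Close.

arm_command(rows=[[[0,-0.003,0,0,0,0,-1],[0,-0.003,0,0,0,0,-1],[0,-0.003,0,0,0,0,-1],[0,-0.003,0,0,0,0,-1],[0,-0.003,0,0,0,0,-1],[0,-0.003,0,0,0,0,-1],[0,-0.003,0,0,0,0,-1],[0,-0.003,0,0,0,0,-1],[0,-0.003,0,0,0,0,-1],[0,-0.003,0,0,0,0,-1]]])

```text
t: 16.5
eef_pos: [548.7, -227.3, 291.2]
tcp_rot: [3.14, -0.001, 0.393]
ft_force: [1.4, -5.2, -0.6]
opening: 0.125
grip_force: 30.0
```

arm_command(rows=[[[0,0,0,0,0,0,-1],[0,0,0,0,0,0,-1],[0,0,0,0,0,0,-1]]])

```text
t: 16.75
eef_pos: [548.7, -227.3, 291.2]
tcp_rot: [3.14, -0.001, 0.393]
ft_force: [0.7, -5.1, -1.4]
opening: 0.123
grip_force: 30.0
```

arm_command(rows=[[[0,0,0,0,0,0.016,-1],[0,0,0,0,0,0.032,-1],[0,0,0,0,0,0.048,-1],[0,0,0,0,0,0.064,-1],[0,0,0,0,0,0.08,-1],[0,0,0,0,0,0.096,-1],[0,0,0,0,0,0.112,-1],[0,0,0,0,0,0.128,-1],[0,0,0,0,0,0.1415,-1],[0,0,0,0,0,0.1415,-1]]])

```text
t: 17.58
eef_pos: [548.7, -227.3, 291.2]
tcp_rot: [3.141, -0.002, -0.502]
ft_force: [1.2, -4.5, -1.5]
opening: 0.122
grip_force: 30.0
```

arm_command(rows=[[[0,0,0,0,0,0,-1],[0,0,0,0,0,0,-1]]])

```text
t: 17.75
eef_pos: [548.7, -227.3, 291.2]
tcp_rot: [3.141, -0.002, -0.496]
ft_force: [0.7, -4.9, -0.9]
opening: 0.127
grip_force: 30.0
```

Turned to yaw -0.496. Release, raise and check.

arm_command(rows=[[[0,0,0,0,0,0,0.1],[0,0,0,0,0,0,0.1],[0,0,0,0,0,0,0.1],[0,0,0,0,0,0,0.1],[0,0,0,0,0,0,0.1],[0,0,0,0,0,0,0.1],[0,0,-0.1,0,0,0,0.1],[0,0,-0.3,0,0,0,0.1],[0,0,-0.5,0,0,0,0.1],[0,0,-0.5,0,0,0,0.1]]])

```text
t: 18.58
eef_pos: [549.0, -226.9, 371.3]
tcp_rot: [3.142, -0.008, -0.496]
ft_force: [0.1, -0.2, 0.3]
opening: 0.548
grip_force: 0.0
```

```bash
python3 - <<'E'
from h import *
s=state();print(s['t'],s['eef_pos'],s['tcp_rot'])
p,d,M,T=cam('wrist');w=cloud(d,M,T)
m=(w[...,2]<116)&(w[...,2]>106)&(abs(w[...,0]-549)<50)&(abs(w[...,1]+225)<50)
print(m.sum(),cv2.minAreaRect(w[m][:,:2].astype(np.float32)),np.median(w[m][:,2]))
v,u=np.where(m);cu,cv=int(u.mean()),int(v.mean())
v0,u0=max(cv-80,0),cu-100
save('c8.png',cv2.resize(p[v0:v0+150,u0:u0+200],None,fx=4,fy=4,interpolation=cv2.INTER_CUBIC))
p,d,M,T=cam('side');W=cloud(d,M,T);z=np.load('side.npz')
df=np.abs(p.astype(int)-z['p']).max(2)
for n,(u,v) in dict(jar=(256,205),dish=(280,232),mill=(264,205)).items(): print(n,df[v-8:v+9,u-8:u+9].max())
E
```

```text
18.5833 [ 548.9813858  -226.86526799  371.25107791] [ 3.14150216 -0.00766809 -0.49600161]
786 ((548.8318481445312, -227.3543701171875), (11.720383644104004, 39.61662292480469), 61.31101608276367) 111.24410125399415
jar 31
dish 20
mill 36
```

View pics/c8.png

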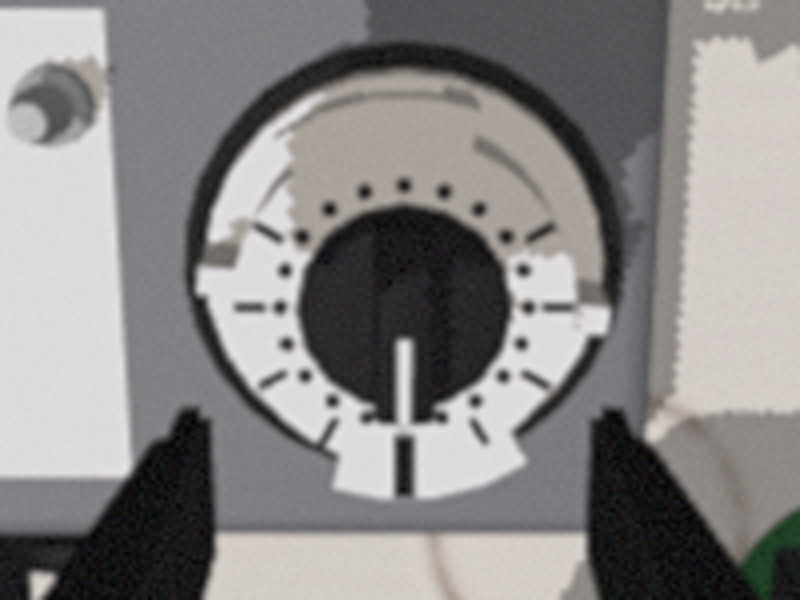

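The pointer at (403,340–420) lines up with the long mark at (403,465). The cap is in the tray, the gripper is clear, and the bystanders have not moved.

```bash
python3 -c "
from cell import *
print(state()['t'],job_done())"
```

```text
the job is handed in; nothing more can be done
18.6833 None
```

The cap is off the neck and standing flat in the drip tray, the dose dial's pointer is on the long mark, and I handed the job in at 18.7 s; the hand-in call returned no verdict.

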